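# Lock the cover of a power-supply chassis with its L-slot latch

### The arm

A 7-joint arm with a two-finger parallel gripper is mounted at the origin on the work surface. World frame = base frame: x ahead of the robot, y to its left, z up, the work surface at z = 0. Lengths are in m, angles in rad, forces in N, time in s.
With the tool pointing down it reaches from about 0.425 to 0.875 m from the base axis. Payload 4.7 kg.
Tool frame: the origin (TCP) lies between the finger pads; the fingertips stand 17 mm ahead of it and the grasp point (between the pads) lies 2 mm behind it; z points along the fingers, y is the direction in which the jaws open and shut (so a half turn about z gives the same grasp; the last joint's range is limited). The gripper opens to 87 mm and grips with 3 to 60 N. Pads are 19 mm wide; open, the fingers measure 117 mm over their backs; the gripper's body (75 mm by 190 mm) begins 51 mm behind the grasp point.
Start: joints at [-1.241, 0.321, -0.07, 1.45, 0.023, 1.371, -0.057], TCP at [0.202, 0.618, 0.24] pointing down, gripper open.
Joint ranges: [-2.86, 2.86], [-0.3, 2.09], [-1.38, 1.24], [0.06, 2.45], [-1.56, 4.7], [0.09, 2.05], [-2.69, 2.69]. Speed limits (rad/s): [2.57, 2.57, 3.14, 3.14, 3.14, 3.14, 3.14].

### API

Orientations are given as a unit quaternion [w, x, y, z].
In Python, from cell import arm gives the robot as it stands.
- The arm moves only by the shell command python3 -m jog 'ROWS' [FORCE]. ROWS is JSON, a list of rows, each a list of 3 entries, a list of its own where there are three numbers: the shift along the world's x, y, z in cm, then the turn, a rotation vector about the world's x, y, z in degrees, then the opening, from 0 (shut) to 1 (fully open). A call has exactly 5 rows; each row shifts and turns the commanded pose from where the row before left it; what a row does not reach is not made up. A row lasts 1/12 s, in which the tool goes at most 41.7 mm and 7.16 degrees, less where a joint would pass 70% of its speed; a pose out of reach is approached as far as the arm can. A call is refused whole if a number of a shift passes 4.17 or a number of a turn 7.16, either way. A call with a gripper value outside its range is refused whole. The fingers move at their own pace and stop on an object; FORCE is the grip in N (left out, the last holds). Time passes only in rows, so rows that do not move let the fingers close, or fill a call up. It gives the time, the measured TCP pose, the force and the opening at its end, in the units of the state.
- arm.read_state(): the state, without advancing time (a new reading comes with each control period).
- arm.grab_frame(name): name is "side" or "top"; returns the picture (420x560x3 uint8, red, green, blue); there is no depth.
- arm.camera_model(name): a dict with "vertical_fov" (degrees; the focal length in pixels is half the picture's height over the tangent of half this angle, whatever the lens; pixels are square), "cx", "cy" (the principal point, pixels), "origin" and "attitude" of the camera in the world. Camera axes: x right, y down, z forward; pixel columns grow to the right and rows downward; lengths in m; the calibration is good to about 2 mm. A picture is of the moment at which its call begins. camera_model takes no time and is no camera call.
- arm.job_done(): hands the job in, once; it reports no verdict.
The state is a dict: "t": time; "joints": joint angles; "qd": joint speeds; "tau": joint torques, N m; "position": TCP position; "ee_rot": TCP orientation; "force": force on the tool from outside, world axes, zero at the start; "torque": the same for the moment, N m; "opening": opening from 0.0 (shut) to 1.0 (fully open).
Only numpy, scipy, OpenCV 4.12 (cv2) and the standard library are available. Lean on these libraries where they do the work, as an engineer would, in place of code of your own. Each camera call takes 0.05 s, during which the arm holds its last target.

### The job

Lock the cover of the small power-supply chassis: with closed fingertips, gently push the red latch knob along the long leg of its L-shaped slot to the corner, then push it round the corner along the short leg, fully home to the end by the green mark. Only push the knob, never grip it or lift it; leave the tape roll, the capacitor and the screwdriver alone, and finish with the knob left standing at the green end.

Things in the scene. Friction and masses are not known exactly. Their poses are not given: they have to be found in the camera images.
- chassis: Fixed metal box, gold sides, grey cover, 260 (x) x 230 (y) x 80 mm high; origin at the centre of its underside; z up. Place and yaw vary. The flat cover (top 80 mm above the table) has an L-shaped slot 18 mm wide: the long leg runs along chassis +x, the short leg from its far end along chassis +y. White patch past the long leg's start, green patch (30 x 14 mm) past the short leg's end.
- latch: Sliding latch, loose in the slot, held in by its 56 mm foot under the cover (8 mm free height); 0.18-0.35 kg, stays where left, slides with under 2 N. Origin under the foot, 58 mm above the table; z up its axis. 14 mm stem through the slot; upright red cylindrical knob 30 mm in diameter, 26 to 56 mm above the origin (84 to 114 mm above the table). Starts in the first 25 mm of the long leg.
- knob_top (a point): Centre of the flat top of the red knob, on the latch's axis, 114 mm above the table.
- slot_start (a point): Point on the cover's top face where the latch's axis is when the stem stands against the open (white) end of the long leg; 90 mm from the corner point along the chassis -x axis.
- slot_corner (a point): Point on the cover's top face where the latch's axis is when the stem stands against the far end of the long leg, on the long leg's centre line; from here the short leg is open towards chassis +y.
- slot_end (a point): Point on the cover's top face where the latch's axis is when the stem stands against the end wall of the short leg (locked, green); 55 mm from the corner point along the chassis +y axis. The axis can lie up to 4 mm to the -x side of it across the slot.
- tape: Bystander: roll of blue tape lying flat on the cover, 54 mm outer diameter, 18 mm high, in the cover's corner inside the angle of the L; origin at the centre of its underside.
- capacitor: Bystander: gold can capacitor standing on the table on the chassis +y side, 38 mm in diameter, 63 mm tall with its terminals; origin at the centre of its underside.
- screwdriver: Bystander: blue-handled screwdriver lying on the table on the chassis -y side, about 200 mm long, lying along its own x; origin under its middle.
Mind the look-alikes: they are no part of the job. Leave any orange look-alike of the latch alone.

How it is judged:
On the way:
1. the knob has been pushed along the long leg to the corner (x of latch in the frame of chassis above 0.039 m and y of latch in the frame of chassis below 0 m), for 0.05 s.
At the end, for the whole second after the job is handed in: The latch stands upright (within 0.1 rad), down on its deck (within 3 mm) and at rest in the short leg, its axis within 4.5 mm of the end of its travel by the green mark (y of latch in the frame of chassis above 0.0255 m and x of latch in the frame of chassis above 0.038 m and z of latch in the frame of chassis below 0.061 m and angle between latch's own z axis and vertical below 0.1 rad and linear speed of latch below 0.01 m/s); the robot touches nothing.
It fails at once if the latch is lifted more than 6 mm (z of latch in the frame of chassis above 0.064 m).
It fails at once if the knob is gripped: taken between the fingers (horizontal distance between the grasp point and knob_top below 0.01 m and z of the grasp point in the frame of chassis below 0.126 m and contact force between the fingers and latch above 0.5 N).
It fails at once if the latch is pushed or squeezed hard, over 40 N (contact force between the fingers and latch above 40 N).
It fails at once if the tape roll, the capacitor or the screwdriver is moved more than 15 mm (distance of any of tape, capacitor, screwdriver from where it was at the start of the episode above 0.015 m).
It also fails if it takes over 42 s, if anything falls off the work surface, if the arm or the gripper's body presses on something with over 40 N, if the wrist force passes 120 N, or if a joint passes its speed limit or range.

## Working session

There is one attempt and no reset: what is moved stays moved. The work goes in short steps, Python scripts to look and compute and a shell command to move; the robot and the scene stay as the last step left them, time stands still between calls to the robot, and variables do not carry over. Pictures are saved under pics/ and viewed, and the job is handed in when it is done.

```bash
mkdir -p pics; ls
python3 - <<'E'
from cell import arm
import cv2
print(arm.read_state())
for n in("top","side"):
    print(n,arm.camera_model(n)); cv2.imwrite(f"pics/{n}0.png",arm.grab_frame(n)[:,:,::-1])
E
```

```text
pics
{'t': 0.0, 'joints': array([-1.24090352,  0.32182884, -0.07012844,  1.45163552,  0.02259912,
        1.3707685 , -0.05690036]), 'qd': array([ 0.00073203,  0.0009483 ,  0.00089646, -0.00167426, -0.00035377,
       -0.00099589, -0.00034166]), 'tau': array([-9.82104416e-05, -4.91298366e+01, -4.04041009e-01, -3.12539577e+01,
       -6.39905711e-02,  4.34994511e-02,  1.93720762e-04]), 'position': array([0.20173586, 0.61738094, 0.23847782]), 'ee_rot': array([-1.05937773e-04,  1.57206182e-01,  9.87565369e-01, -9.20105347e-04]), 'force': array([ 0.20388005, -0.50835613,  0.32103792]), 'torque': array([0.00198391, 0.01780156, 0.01704387]), 'opening': 0.9995077106217642}
top {'vertical_fov': 57.57942180524031, 'cx': 281.7052649797094, 'cy': 204.70382630857657, 'origin': array([0.40589772, 0.06036062, 0.79070412]), 'attitude': array([-0.08497441,  0.75177868, -0.64975853,  0.07363436])}
side {'vertical_fov': 55.04428600441632, 'cx': 276.03359972351524, 'cy': 213.71386099528385, 'origin': array([ 0.44045298, -0.52700321,  0.58405869]), 'attitude': array([-0.44035626,  0.88994722, -0.10699501,  0.05130665])}
```

View pics/top0.png

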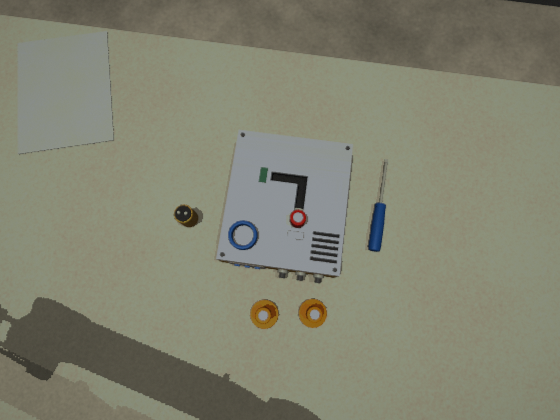

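View pics/side0.png

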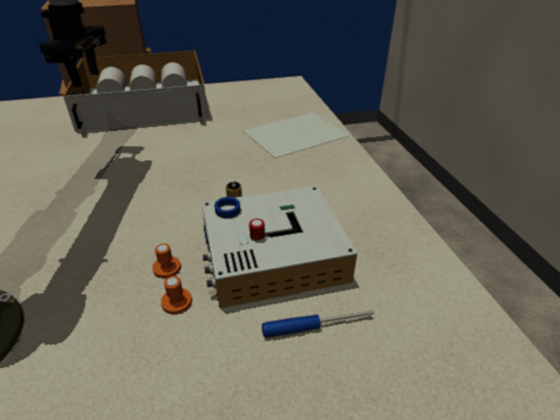

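The top view shows the red knob at about (298,218), the slot corner near (303,179) and the green patch at (263,175). The tape is at (242,235). I'll zoom in and measure next.

```bash
cat > h.py <<'E'
import numpy as np
from cell import arm
from scipy.spatial.transform import Rotation as R
def ray(n,uv,z):
    m=arm.camera_model(n); f=210/np.tan(np.radians(m["vertical_fov"]/2))
    q=m["attitude"]; r=R.from_quat([q[1],q[2],q[3],q[0]])
    d=r.apply([(uv[0]-m["cx"])/f,(uv[1]-m["cy"])/f,1]); o=m["origin"]
    return o+d*(z-o[2])/d[2]
def proj(n,p):
    m=arm.camera_model(n); f=210/np.tan(np.radians(m["vertical_fov"]/2))
    q=m["attitude"]; r=R.from_quat([q[1],q[2],q[3],q[0]])
    c=r.inv().apply(np.array(p)-m["origin"]); return np.array([c[0]/c[2]*f+m["cx"],c[1]/c[2]*f+m["cy"]])
E
python3 - <<'E'
import cv2
a=cv2.imread("pics/top0.png")[120:290,210:370]; cv2.imwrite("pics/topz.png",cv2.resize(a,None,fx=3.5,fy=3.5,interpolation=cv2.INTER_CUBIC))
a=cv2.imread("pics/side0.png")[175:310,190:370]; cv2.imwrite("pics/sidez.png",cv2.resize(a,None,fx=4,fy=4,interpolation=cv2.INTER_CUBIC))
from h import *
# top screws & features
for uv in [(242.5,135),(348,148),(222,254),(335,269.5)]: print(uv,ray("top",uv,.08).round(4))
print("knob",ray("top",(298,218),.114), ray("side",(257,222),.114))
print("TCP proj",proj("side",arm.read_state()["position"]))
E
```

```text
(242.5, 135) [0.6967 0.1816 0.08  ]
(348, 148) [ 0.6998 -0.0292  0.08  ]
(222, 254) [0.4584 0.1797 0.08  ]
(335, 269.5) [ 0.4605 -0.0308  0.08  ]
knob [0.5393525  0.05000992 0.114     ] [0.5435526  0.05523865 0.114     ]
TCP proj [83.86167901 73.54154336]
```

View pics/topz.png

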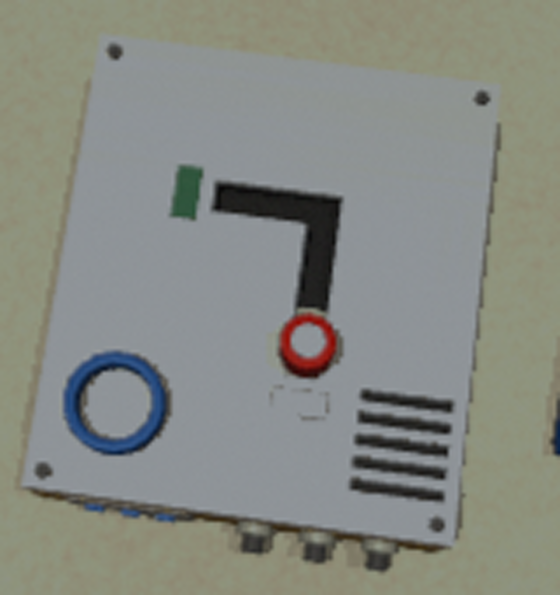

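View pics/sidez.png

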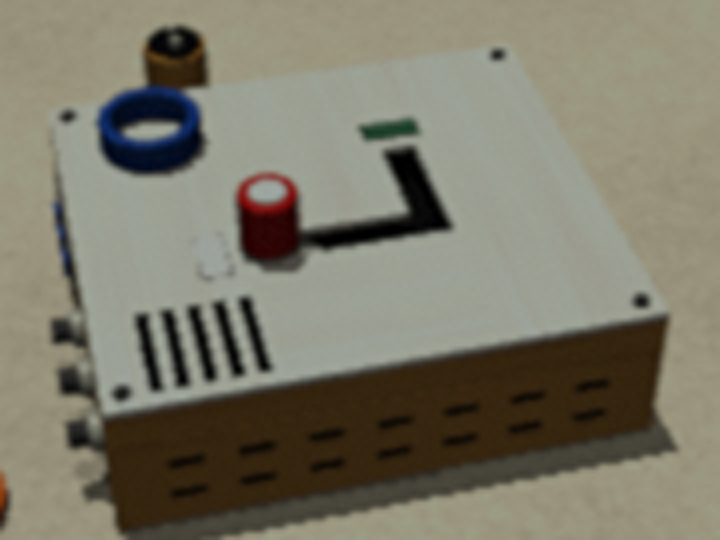

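Run:
```python
from h import *
T=lambda x,y:(210+x/3.5-.5+.14,120+y/3.5-.5+.14)
S=lambda x,y:(190+x/4-.37,175+y/4-.37)
def show(n,F,L):
    for k,uv in L: print(n,k,ray(n,F(*uv),.114 if k[0]=='k' else .08).round(4))
show("top",T,[("s1",(114,51)),("s2",(482,98)),("s3",(43,470)),("s4",(437,524)),("outer corner",(341,198)),("send",(215,196)),("green",(187,192)),("knob",(308,340)),("tape",(116,402))])
show("side",S,[("s1",(498,55)),("s2",(641,300)),("s3",(67,117)),("s4",(121,393)),("outer corner",(450,228)),("send",(401,150)),("green",(390,130)),("knob",(268,190))])
```

```text
top s1 [0.6983 0.1825 0.08  ]
top s2 [ 0.7004 -0.0278  0.08  ]
top s3 [0.4585 0.1798 0.08  ]
top s4 [ 0.4606 -0.0298  0.08  ]
top outer corner [0.6304 0.0432 0.08  ]
top send [0.6214 0.1126 0.08  ]
top green [0.6215 0.1283 0.08  ]
top knob [0.5415 0.051  0.114 ]
top tape [0.4999 0.1476 0.08  ]
side s1 [0.6997 0.1854 0.08  ]
side s2 [ 0.7011 -0.0238  0.08  ]
side s3 [0.4586 0.1839 0.08  ]
side s4 [ 0.4605 -0.0258  0.08  ]
side outer corner [0.6303 0.0468 0.08  ]
side send [0.6237 0.1132 0.08  ]
side green [0.6226 0.1314 0.08  ]
side knob [0.5428 0.055  0.114 ]
```

```bash
python3 -m jog '[[[1.9,-3.6,0],[0,0,6.2],0],[[1.9,-3.6,0],[0,0,6.2],0],[[1.9,-3.6,0],[0,0,6.2],0],[[1.9,-3.6,0],[0,0,0],0],[[1.9,-3.6,0],[0,0,0],0]]' 10
```

```text
t: 0.52
position: [0.2974, 0.4358, 0.2391]
ee_rot: [-0.0, -0.005, 1.0, -0.0]
force: [0.9, -0.2, -0.1]
opening: 0.708
```

```bash
python3 -m jog '[[[1.9,-3.6,0],[0,0,0],0],[[1.9,-3.6,0],[0,0,0],0],[[1.9,-3.6,0],[0,0,0],0],[[1.9,-3.6,0],[0,0,0],0],[[1.9,-3.6,0],[0,0,0],0]]'
python3 -m jog '[[[1.9,-3.6,0],[0,0,0],0],[[1.9,-3.6,0],[0,0,0],0],[[1.9,-3.6,0],[0,0,0],0],[[1.9,-3.6,0],[0,0,0],0],[[1.9,-3.6,0],[0,0,0],0]]'
python3 -m jog '[[[0.9,-2.0,0],[0,0,0],0],[[0,0,0],[0,0,0],0],[[0,0,0],[0,0,0],0],[[0,0,0],[0,0,0],0],[[0,0,0],[0,0,0],0]]'
python3 - <<'E'
from cell import arm
import cv2
for n in("top","side"):
    cv2.imwrite(f"pics/{n}1.png",arm.grab_frame(n)[:,:,::-1])
E
```

```text
t: 0.93
position: [0.3922, 0.2558, 0.2394]
ee_rot: [-0.0, -0.004, 1.0, 0.0]
force: [0.3, 0.5, 0.3]
opening: 0.323
t: 1.35
position: [0.4872, 0.0759, 0.2395]
ee_rot: [0.0, -0.004, 1.0, 0.0]
force: [1.6, 0.1, -0.2]
opening: 0.017
t: 1.77
position: [0.4953, 0.0596, 0.2393]
ee_rot: [-0.0, -0.006, 1.0, 0.0]
force: [-1.1, 0.0, 0.6]
opening: 0.006
```

View pics/side1.png

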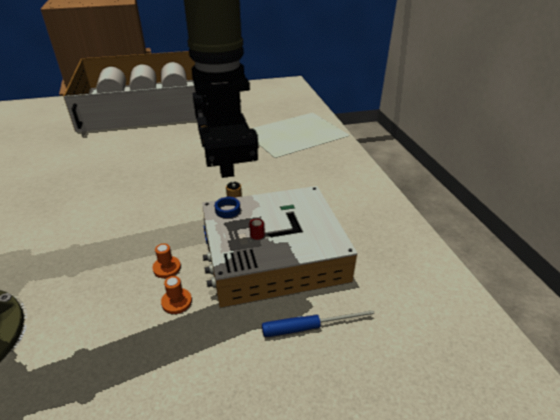

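The side view shows the closed fingers hanging above and behind the knob, which is at (257,229). I'll go down in two stages.

```bash
python3 -m jog '[[[0.2,-0.65,-2],[0,0,0],0],[[0,0,-3],[0,0,0],0],[[0,0,-3],[0,0,0],0],[[0,0,-1.5],[0,0,0],0],[[0,0,0],[0,0,0],0]]'
python3 -m jog '[[[0,0,-1.2],[0,0,0],0],[[0,0,-1.2],[0,0,0],0],[[0,0,-0.9],[0,0,0],0],[[0,0,0],[0,0,0],0],[[0,0,0],[0,0,0],0]]'
python3 - <<'E'
from cell import arm
import cv2
for n in("top","side"):
    a=arm.grab_frame(n)[:,:,::-1]
    a=a[175:310,190:370] if n=="side" else a[120:290,210:370]
    cv2.imwrite(f"pics/{n}2.png",cv2.resize(a,None,fx=3.5,fy=3.5,interpolation=cv2.INTER_CUBIC))
E
```

```text
t: 2.28
position: [0.4948, 0.0519, 0.1409]
ee_rot: [-0.003, -0.005, 1.0, -0.001]
force: [-0.9, -0.1, 0.2]
opening: 0.009
t: 2.7
position: [0.4981, 0.0517, 0.1121]
ee_rot: [0.0, -0.005, 1.0, 0.0]
force: [-0.0, -0.6, 0.3]
opening: 0.004
```

View pics/side2.png

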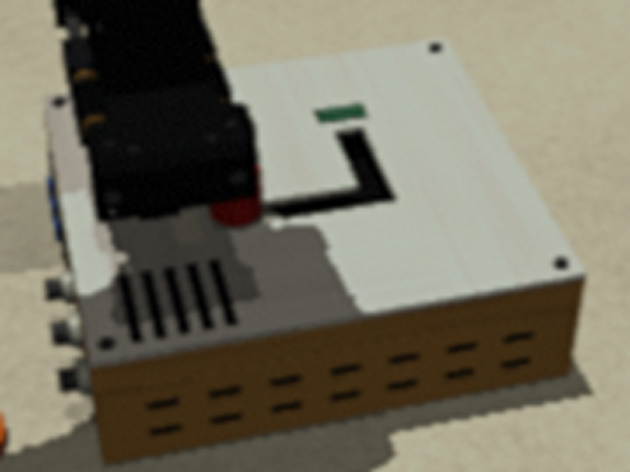

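View pics/top2.png

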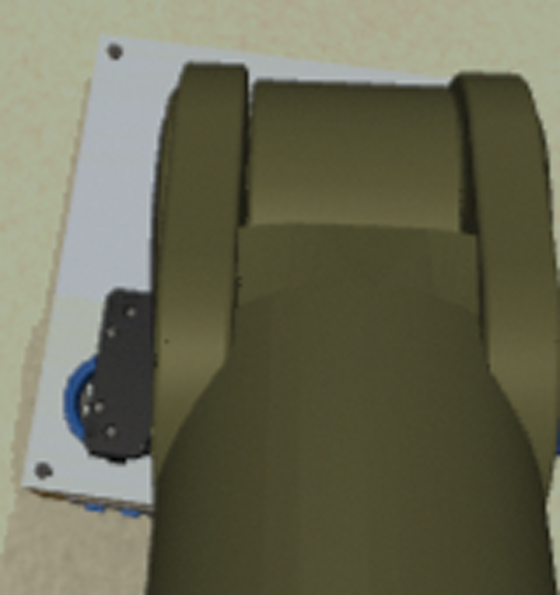

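The view matches the estimate: the fingers are just behind the knob. Now I'll push slowly along +x.

```bash
python3 -m jog '[[[0.5,0.1,-0.3],[0,0,0],0],[[0.5,0,0],[0,0,0],0],[[0.5,0,0],[0,0,0],0],[[0.5,0,0],[0,0,0],0],[[0.5,0,0],[0,0,0],0]]'
python3 -m jog '[[[0.5,0,0],[0,0,0],0],[[0.5,0,0],[0,0,0],0],[[0.5,0,0],[0,0,0],0],[[0.5,0,0],[0,0,0],0],[[0.5,0,0],[0,0,0],0]]'
python3 -m jog '[[[0.5,0,0],[0,0,0],0],[[0.5,0,0],[0,0,0],0],[[0.5,0,0],[0,0,0],0],[[0.5,0,0],[0,0,0],0],[[0.5,0,0],[0,0,0],0]]'
python3 - <<'E'
from cell import arm
import cv2
for n in("side",):
    a=arm.grab_frame(n)[:,:,::-1]
    a=a[175:310,190:370] if n=="side" else a[120:290,210:370]
    cv2.imwrite(f"pics/{n}3.png",cv2.resize(a,None,fx=3.5,fy=3.5,interpolation=cv2.INTER_CUBIC))
E
```

```text
t: 3.22
position: [0.5233, 0.0524, 0.1086]
ee_rot: [-0.0, -0.004, 1.0, 0.0]
force: [-2.0, 0.6, 1.0]
opening: 0.008
t: 3.63
position: [0.5484, 0.0523, 0.1085]
ee_rot: [-0.0, -0.004, 1.0, 0.0]
force: [-0.2, 0.4, 0.4]
opening: 0.007
t: 4.05
position: [0.5734, 0.0524, 0.1085]
ee_rot: [-0.0, -0.004, 1.0, 0.0]
force: [-0.8, -0.3, -0.2]
opening: 0.01
```

View pics/side3.png

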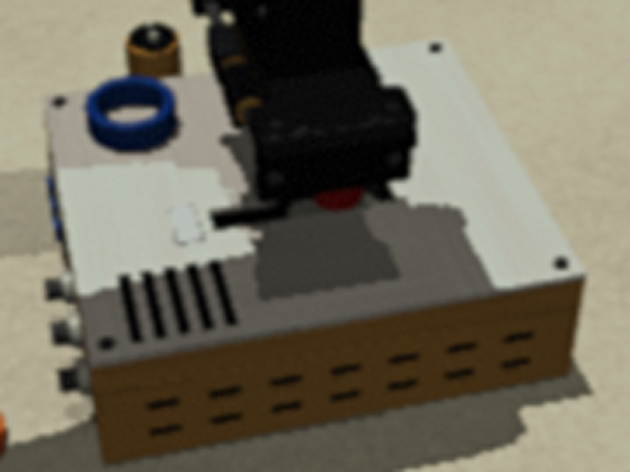

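The knob has moved ahead of the fingers (crop (340,200)) and the tape hasn't moved. I'll do the last 2.5 cm in smaller steps and watch the force.

```bash
python3 -m jog '[[[0.5,0,0],[0,0,0],0],[[0.5,0,0],[0,0,0],0],[[0.4,0,0],[0,0,0],0],[[0.3,0,0],[0,0,0],0],[[0.3,0,0],[0,0,0],0]]'
python3 -m jog '[[[0.2,0,0],[0,0,0],0],[[0.15,0,0],[0,0,0],0],[[0.15,0,0],[0,0,0],0],[[0,0,0],[0,0,0],0],[[0,0,0],[0,0,0],0]]'
```

```text
t: 4.52
position: [0.5931, 0.0523, 0.1085]
ee_rot: [-0.0, -0.004, 1.0, 0.0]
force: [-1.7, 0.2, 0.4]
opening: 0.009
t: 4.93
position: [0.5981, 0.0524, 0.1086]
ee_rot: [0.0, -0.004, 1.0, 0.0]
force: [-0.9, 0.2, -0.3]
opening: 0.011
```

```bash
python3 -m jog '[[[0.1,0,0],[0,0,0],0],[[0.05,0,0],[0,0,0],0],[[0,0,0],[0,0,0],0],[[0,0,0],[0,0,0],0],[[0,0,0],[0,0,0],0]]'
python3 -m jog '[[[0.1,0,0],[0,0,0],0],[[0,0,0],[0,0,0],0],[[0,0,0],[0,0,0],0],[[0,0,0],[0,0,0],0],[[0,0,0],[0,0,0],0]]'
```

```text
t: 5.35
position: [0.5994, 0.0524, 0.1086]
ee_rot: [0.0, -0.004, 1.0, 0.0]
force: [-0.9, -0.5, -0.1]
opening: 0.0
t: 5.77
position: [0.5999, 0.0524, 0.1085]
ee_rot: [-0.001, -0.004, 1.0, 0.0]
force: [-3.7, 0.2, 2.6]
opening: 0.005
```

The force rose to 3.7 N and the motion stopped, so the stem is against the far wall at the expected x (0.6244). Next I'll back off and go round to the -y side of the knob.

```bash
python3 -m jog '[[[-1,0,0],[0,0,0],0],[[-1.5,0,0],[0,0,0],0],[[0,-2,0],[0,0,0],0],[[0,-2,0],[0,0,0],0],[[0,-1.5,0],[0,0,0],0]]'
python3 -m jog '[[[0,0,0],[0,0,0],0],[[1.5,0,0],[0,0,0],0],[[2,0,0],[0,0,0],0],[[1.5,0,0],[0,0,0],0],[[0,0,0],[0,0,0],0]]'
python3 - <<'E'
from cell import arm
import cv2
for n in("side","top"):
    a=arm.grab_frame(n)[:,:,::-1]
    a=a[175:310,190:370] if n=="side" else a[120:290,210:370]
    cv2.imwrite(f"pics/{n}4.png",cv2.resize(a,None,fx=3.5,fy=3.5,interpolation=cv2.INTER_CUBIC))
print(arm.read_state()["position"])
E
```

```text
t: 6.18
position: [0.5764, -0.0042, 0.109]
ee_rot: [0.002, -0.004, 1.0, -0.0]
force: [0.1, -0.1, -0.4]
opening: 0.003
t: 6.6
position: [0.6287, -0.0014, 0.1087]
ee_rot: [0.002, -0.005, 1.0, -0.0]
force: [0.7, -1.1, 1.7]
opening: 0.006
[ 0.62569477 -0.00194401  0.10822347]
```

View pics/side4.png

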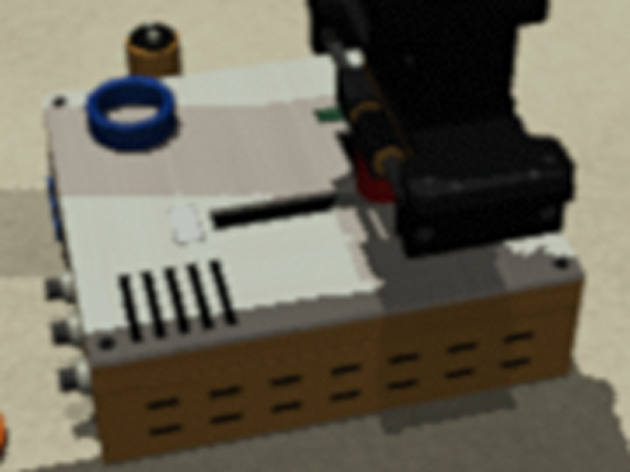

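View pics/top4.png

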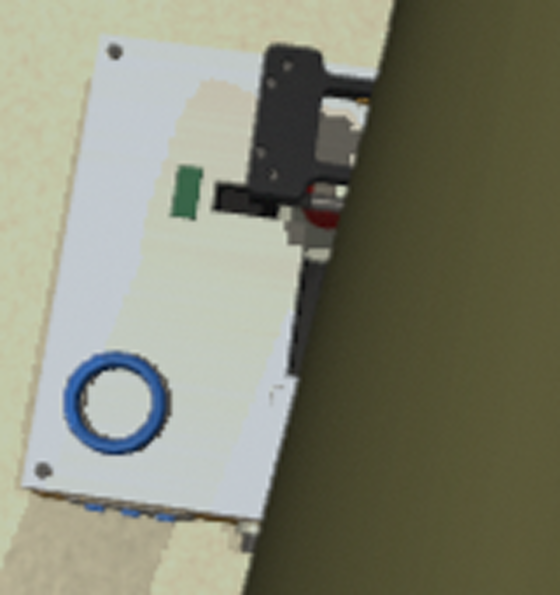

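In both views the knob sits at the corner (side crop (378,180)), with the fingers on its -y side. Now I'll push along +y.

```bash
python3 -m jog '[[[0,0.5,0],[0,0,0],0],[[0,0.5,0],[0,0,0],0],[[0,0.5,0],[0,0,0],0],[[0,0.4,0],[0,0,0],0],[[0,0.4,0],[0,0,0],0]]'
python3 -m jog '[[[0,0.4,0],[0,0,0],0],[[0,0.4,0],[0,0,0],0],[[0,0.4,0],[0,0,0],0],[[0,0.5,0],[0,0,0],0],[[0,0.5,0],[0,0,0],0]]'
python3 - <<'E'
from cell import arm
import cv2
for n in("top",):
    a=arm.grab_frame(n)[:,:,::-1]
    a=a[175:310,190:370] if n=="side" else a[120:290,210:370]
    cv2.imwrite(f"pics/{n}5.png",cv2.resize(a,None,fx=3.5,fy=3.5,interpolation=cv2.INTER_CUBIC))
E
```

```text
t: 7.12
position: [0.6252, 0.0215, 0.1088]
ee_rot: [0.0, -0.005, 1.0, 0.0]
force: [0.5, -0.3, 0.0]
opening: 0.007
t: 7.53
position: [0.6254, 0.0423, 0.1086]
ee_rot: [-0.0, -0.004, 1.0, -0.0]
force: [0.6, -1.9, 0.4]
opening: 0.001
```

View pics/top5.png

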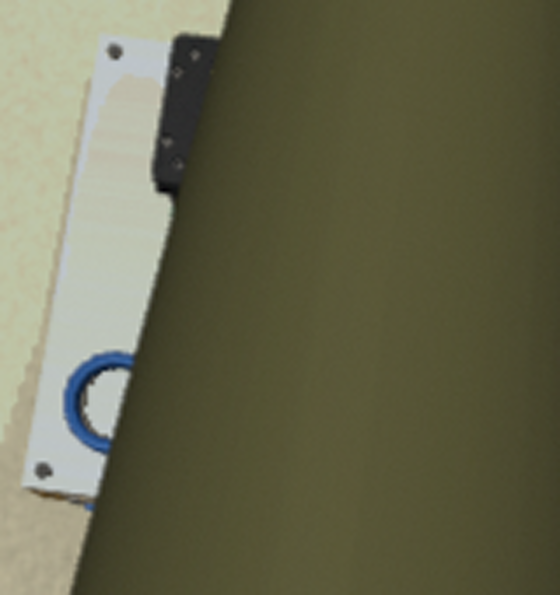

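The arm blocks the top view, but the force stays low (about 2 N), so the knob is sliding freely. I'll carry on.

```bash
python3 -m jog '[[[0,0.5,0],[0,0,0],0],[[0,0.5,0],[0,0,0],0],[[0,0.5,0],[0,0,0],0],[[0,0.4,0],[0,0,0],0],[[0,0.4,0],[0,0,0],0]]'
python3 -m jog '[[[0,0.3,0],[0,0,0],0],[[0,0.3,0],[0,0,0],0],[[0,0.2,0],[0,0,0],0],[[0,0,0],[0,0,0],0],[[0,0,0],[0,0,0],0]]'
```

```text
t: 8.0
position: [0.6254, 0.066, 0.1086]
ee_rot: [0.0, -0.005, 1.0, 0.0]
force: [0.1, -1.4, 0.7]
opening: 0.001
t: 8.42
position: [0.6254, 0.0738, 0.1086]
ee_rot: [0.0, -0.005, 1.0, 0.0]
force: [0.3, 0.8, -1.0]
opening: 0.003
```

```bash
python3 -m jog '[[[0,0.1,0],[0,0,0],0],[[0,0.1,0],[0,0,0],0],[[0,0.1,0],[0,0,0],0],[[0,0,0],[0,0,0],0],[[0,0,0],[0,0,0],0]]'
python3 -m jog '[[[0,0.1,0],[0,0,0],0],[[0,0,0],[0,0,0],0],[[0,0,0],[0,0,0],0],[[0,0,0],[0,0,0],0],[[0,0,0],[0,0,0],0]]'
```

```text
t: 8.83
position: [0.6254, 0.0764, 0.1085]
ee_rot: [-0.0, -0.004, 1.0, 0.0]
force: [-0.5, -0.6, -0.4]
opening: 0.003
t: 9.25
position: [0.6254, 0.0774, 0.1086]
ee_rot: [-0.0, -0.004, 1.0, 0.0]
force: [-0.5, -0.8, 0.5]
opening: 0.009
```

```bash
python3 -m jog '[[[0,0.1,0],[0,0,0],0],[[0,0,0],[0,0,0],0],[[0,0,0],[0,0,0],0],[[0,0,0],[0,0,0],0],[[0,0,0],[0,0,0],0]]'
python3 -m jog '[[[0,0.1,0],[0,0,0],0],[[0,0,0],[0,0,0],0],[[0,0,0],[0,0,0],0],[[0,0,0],[0,0,0],0],[[0,0,0],[0,0,0],0]]'
```

```text
t: 9.67
position: [0.6254, 0.0785, 0.1086]
ee_rot: [0.0, -0.004, 1.0, 0.0]
force: [0.2, -1.0, 0.2]
opening: 0.007
t: 10.08
position: [0.6254, 0.0795, 0.1086]
ee_rot: [0.0, -0.004, 1.0, 0.0]
force: [-0.2, -1.1, 0.1]
opening: 0.003
```

Run:
```python
from cell import arm
import cv2
for n in("side",):
    a=arm.grab_frame(n)[:,:,::-1]
    a=a[175:310,190:370]
    cv2.imwrite(f"pics/{n}6.png",cv2.resize(a,None,fx=3.5,fy=3.5,interpolation=cv2.INTER_CUBIC))
```

```text
(no output)
```

View pics/side6.png

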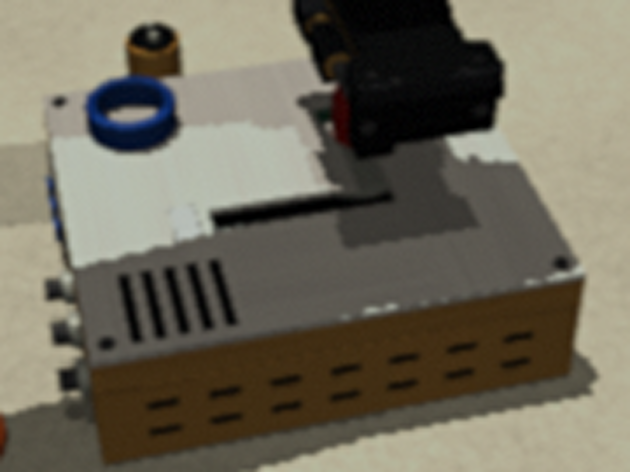

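The knob is in the short leg near the green end (crop (345,115)). The force is still about 1 N, so there's no end wall yet. I'll keep creeping.

```bash
python3 -m jog '[[[0,0.1,0],[0,0,0],0],[[0,0,0],[0,0,0],0],[[0,0,0],[0,0,0],0],[[0,0,0],[0,0,0],0],[[0,0,0],[0,0,0],0]]'
python3 -m jog '[[[0,0.1,0],[0,0,0],0],[[0,0,0],[0,0,0],0],[[0,0,0],[0,0,0],0],[[0,0,0],[0,0,0],0],[[0,0,0],[0,0,0],0]]'
```

```text
t: 10.55
position: [0.6254, 0.0804, 0.1086]
ee_rot: [-0.0, -0.004, 1.0, 0.0]
force: [-0.7, -1.1, -0.9]
opening: 0.002
t: 10.97
position: [0.6254, 0.0815, 0.1086]
ee_rot: [0.0, -0.004, 1.0, 0.0]
force: [-0.5, -1.1, -0.0]
opening: 0.001
```

```bash
python3 -m jog '[[[0,0.1,0],[0,0,0],0],[[0,0,0],[0,0,0],0],[[0,0,0],[0,0,0],0],[[0,0,0],[0,0,0],0],[[0,0,0],[0,0,0],0]]'
python3 -m jog '[[[0,0.1,0],[0,0,0],0],[[0,0,0],[0,0,0],0],[[0,0,0],[0,0,0],0],[[0,0,0],[0,0,0],0],[[0,0,0],[0,0,0],0]]'
```

```text
t: 11.38
position: [0.6254, 0.0824, 0.1086]
ee_rot: [0.0, -0.004, 1.0, 0.0]
force: [-0.7, -1.5, 0.8]
opening: 0.006
t: 11.8
position: [0.6254, 0.0835, 0.1086]
ee_rot: [0.0, -0.004, 1.0, 0.0]
force: [0.5, -1.1, 0.2]
opening: 0.007
```

```bash
python3 -m jog '[[[0,0.1,0],[0,0,0],0],[[0,0,0],[0,0,0],0],[[0,0,0],[0,0,0],0],[[0,0,0],[0,0,0],0],[[0,0,0],[0,0,0],0]]'
python3 -m jog '[[[0,0.1,0],[0,0,0],0],[[0,0,0],[0,0,0],0],[[0,0,0],[0,0,0],0],[[0,0,0],[0,0,0],0],[[0,0,0],[0,0,0],0]]'
```

```text
t: 12.22
position: [0.6254, 0.0844, 0.1086]
ee_rot: [0.0, -0.004, 1.0, 0.0]
force: [0.3, -0.5, 0.8]
opening: 0.002
t: 12.63
position: [0.6255, 0.085, 0.1087]
ee_rot: [0.0, -0.004, 1.0, -0.0]
force: [-0.2, -3.0, 0.5]
opening: 0.004
```

```bash
python3 -m jog '[[[0,0.1,0],[0,0,0],0],[[0,0,0],[0,0,0],0],[[0,0,0],[0,0,0],0],[[0,0,0],[0,0,0],0],[[0,0,0],[0,0,0],0]]'
```

```text
t: 13.05
position: [0.6255, 0.0854, 0.1088]
ee_rot: [0.0, -0.004, 1.0, -0.0]
force: [-1.0, -5.6, 2.1]
opening: 0.012
```

The force climbed to 5.6 N and the motion stopped, so the stem is against the end wall. I'll back off along -y, rise and look.

```bash
python3 -m jog '[[[0,-0.5,0],[0,0,0],0],[[0,-1.5,0],[0,0,0],0],[[0,-2,0],[0,0,0],0],[[0,-1,2],[0,0,0],0],[[0,0,3],[0,0,0],0]]'
python3 -m jog '[[[0,-2,3],[0,0,0],0],[[0,-3,2],[0,0,0],0],[[0,-4,0],[0,0,0],0],[[0,-4,0],[0,0,0],0],[[0,-4,0],[0,0,0],0]]'
python3 -m jog '[[[-2,-3.5,0],[0,0,0],0],[[-2,-3.5,0],[0,0,0],0],[[-2,-3.5,0],[0,0,0],0],[[-2,-3,0],[0,0,0],0],[[0,0,0],[0,0,0],0]]'
python3 -m jog '[[[-2,-3.5,0],[0,0,0],0],[[-2,-3.5,0],[0,0,0],0],[[0,0,0],[0,0,0],0],[[0,0,0],[0,0,0],0],[[0,0,0],[0,0,0],0]]'
python3 - <<'E'
from cell import arm
import cv2
for n in("side","top"):
    a=arm.grab_frame(n)[:,:,::-1]; cv2.imwrite(f"pics/{n}7f.png",a)
    a=a[175:310,190:370] if n=="side" else a[120:290,210:370]
    cv2.imwrite(f"pics/{n}7.png",cv2.resize(a,None,fx=3.5,fy=3.5,interpolation=cv2.INTER_CUBIC))
E
```

```text
t: 13.47
position: [0.6229, 0.0325, 0.1558]
ee_rot: [-0.003, -0.002, 1.0, -0.001]
force: [1.1, 0.4, 0.6]
opening: 0.004
t: 13.88
position: [0.6256, -0.1347, 0.2093]
ee_rot: [0.001, -0.005, 1.0, 0.001]
force: [0.7, -0.2, 0.5]
opening: 0.006
t: 14.3
position: [0.5393, -0.2782, 0.2092]
ee_rot: [-0.001, 0.002, 1.0, -0.002]
force: [-0.0, -1.0, 0.7]
opening: 0.008
t: 14.72
position: [0.5057, -0.3381, 0.2085]
ee_rot: [0.001, -0.004, 1.0, 0.001]
force: [-0.5, 1.0, 0.0]
opening: 0.007
```

View pics/top7.png

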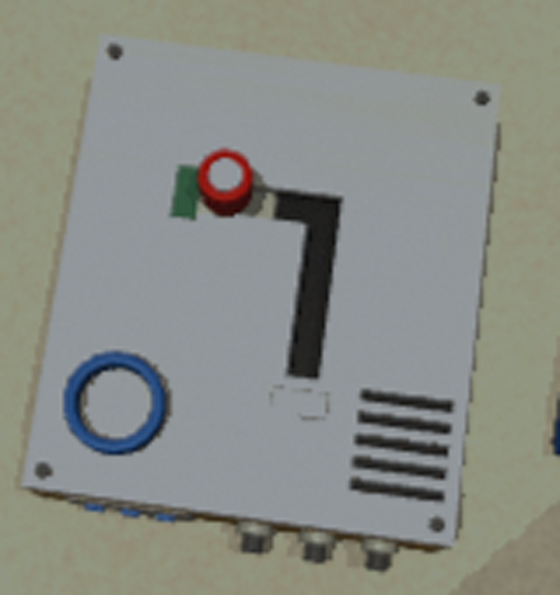

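View pics/side7f.png

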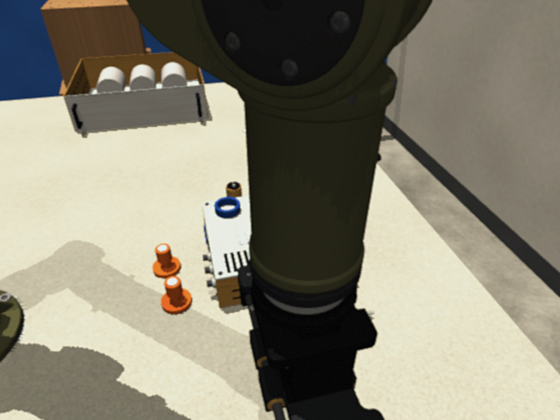

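Run:
```python
from h import *
import cv2
for f in("top0","top7f"):
    a=cv2.imread(f"pics/{f}.png").astype(int); b,g,r=a[...,0],a[...,1],a[...,2]
    m=((r>110)&(g<80)&(b<80)); m[:120]=0;m[290:]=0; ys,xs=np.nonzero(m)
    print(f,"red bbox",xs.min(),xs.max(),ys.min(),ys.max())
k=ray("top",(210+226/3.5-.36,120+176/3.5-.36),.114)
c=np.array([.5795,.0762]); th=np.radians(.5); d=k[:2]-c   # top-camera chassis estimate
print(k, "chassis",np.cos(th)*d[0]+np.sin(th)*d[1],-np.sin(th)*d[0]+np.cos(th)*d[1])
print(proj("top",[.6247,.1065,.114]), arm.read_state()["t"])
```

```text
top0 red bbox 290 305 210 224
top7f red bbox 267 281 163 176
[0.62291561 0.10597125 0.114     ] chassis 0.04367375778338251 0.02939125088931478
[274.07312686 168.97869775] 14.8167
```

The top view shows the knob upright against the green patch (crop (226,178)). In chassis coordinates it measures x 0.0437, y 0.0294, and the end of travel is about y 0.030.

Run:
```python
from cell import arm
print(arm.job_done())
```

```text
the job is handed in; nothing more can be done
None
```

I pushed the red knob to the corner and then along the short leg to the green end with closed fingertips, and handed the job in at about 15 s of the 42 s. It was never gripped or lifted.

- **Corner:** the knob stopped against the far wall of the long leg, with the force rising to 3.7 N.
- **Green end:** it stopped against the end wall at 5.6 N, and I then backed the arm well clear.
- **Final position:** the last top picture shows the knob upright by the green patch. I measured it at chassis x ≈ 43.7 mm and y ≈ 29.4 mm, against required minimums of 38 mm and 25.5 mm.
- **Bystanders:** the tape looks unmoved in the last top picture, and the capacitor was clear of every move. I did not measure the screwdriver again at the end. The tool passed over its side of the chassis at about 0.2 m with no contact force.

**Disagreements and gaps:**
- The two cameras disagreed by about 4 mm in y.
- In the short leg the wall came about 7 mm later than I expected. The closed fingers are probably thinner than the 30 mm I assumed.
- The side camera was blocked by the arm at the end, so the final position rests on the top picture and the force at the end wall.

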